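# Weigh a capacitor can on the bench steelyard

### The arm

A 6-joint arm with a two-finger parallel gripper is mounted at the origin on the work surface. World frame = base frame: x ahead of the robot, y to its left, z up, the work surface at z = 0. Lengths are in mm, angles in rad, forces in N, time in s.
With the tool pointing down it reaches from about 275 to 750 mm from the base axis. Payload 10.2 kg.
Tool frame: the origin (TCP) lies at the very end of the fingers, on their centre line; the grasp point (between the pads) lies ctrl.grip_depth behind it (ctrl.grip_depth is the distance from the TCP to the grasp point, in mm); z points along the fingers, y is the direction in which the jaws open and shut (so a half turn about z gives the same grasp; the last joint's range is limited). The gripper opens to 85 mm and grips with 20 to 120 N. Pads are 22 mm wide; open, the fingers measure 114 mm over their backs; the gripper's body (76 mm by 85 mm) begins 54 mm behind the grasp point. The pads swing forward as they close: fully open they stand 13 mm farther back than shut.
Start: joints at [-1.55, 0.313, 1.498, -0, 1.331, -0.223], TCP at [126.717, -509.484, 231.294] pointing down, gripper open.
Joint ranges: [-2.94, 2.94], [-0.97, 2.17], [0.19, 2.56], [-1.23, 4.37], [0.02, 3.11], [-2.88, 2.88]. Speed limits (rad/s): [2.39, 2.39, 3.01, 3.14, 3.14, 3.14].

### API

Orientations are given as a unit quaternion [w, x, y, z].
In Python, from rig import telemetry, eyes, ctrl, nets gives the robot as it stands. The module is installed in compiled form; this text tells all that it offers.
- The arm moves only by the tool drive_tool, never from a script. Its argument "series" is text: rows parted by semicolons, each of 7 numbers parted by spaces: the shift along the tool's x, y, z normalised to -1 to 1, where 1 is 0.12 m, then the turn, a rotation vector about the tool's x, y, z normalised to -1 to 1, where 1 is 0.5 rad, then the opening, from 0 (shut) to 1 (fully open). In form: tx ty tz wx wy wz hand; .... A call has 1 to 20 rows; each row is the pose to reach, as a shift and turn from the pose measured when the call began, along the tool's axes at that moment; what a row does not reach only later rows make up. A row lasts 1/10 s, in which the tool goes at most 50 mm and 8.59 degrees, less where a joint would pass 70% of its speed; a pose out of reach is approached as far as the arm can. A call with a number of a shift or a turn outside -1 to 1 is refused whole. A call with a gripper value outside its range is refused whole. The fingers move at their own pace and stop on an object; "newtons" is the grip in N (left out, the last holds). Time passes only in rows, so rows that repeat a pose let the fingers close. It gives the time, the measured TCP pose, the force and the opening at its end, in the units of the state.
- telemetry.sense(): the state, without advancing time (a new reading comes with each control period).
- eyes.capture(name): name is "side" or "top" or "wrist"; returns a dict with "frame" (420x560x3 uint8, red, green, blue), "fx", "fy", "cx", "cy" (pixels), "view" (4x4, takes a point from world to camera coordinates). Camera axes: x right, y up, looking along -z (the intrinsics and any distortion apply to the point x, -y, -z); pixel columns grow to the right and rows downward; lengths in mm; the calibration is good to about 2 mm. A picture is of the moment at which its call begins. There is no depth.
- ctrl.finish_job(): hands the job in, once; it reports no verdict.
Trained networks look in a picture, given as the dict that the camera call returned (one of the last four; its "shot" number tells which), for a name from the list of things; names that differ only in an ending like _2 or _b are one class to them, and where a whole thing is asked for, a point or a joint stands for the part that bears it (a point fixed in the world has none). Each returns a list of dicts, best first, with "confidence" (0 to 1); they miss things now and then, are a little off and sometimes report something else, mostly with a low value. They report only what shows in the picture. A call takes as long as a camera call.
- nets.spot_in(name, picture): "rect" ([left, top, right, bottom] in pixels, round what is visible of it).
The state is a dict: "time_s": time; "joints": joint angles; "dq": joint speeds; "tau": joint torques, N m; "eef_pos": TCP position; "ee_rot": TCP orientation; "force": force on the tool from outside, world axes, zero at the start; "wrist_torque": the same for the moment, N m; "grip_width": opening from 0.0 (shut) to 1.0 (fully open).
Only numpy, scipy, OpenCV 4.12 (cv2) and the standard library are available. Lean on these libraries where they do the work, as an engineer would, in place of code of your own. Each camera call takes 0.05 s, during which the arm holds its last target. There are 200 camera calls.

### The job

Weigh the round metal can: set it down gently inside the pan of the steelyard, then nudge the sliding poise along the notched beam with closed fingertips until the beam floats level, its pointer as near the index line as the notches allow, and take the hand away. The pivot is delicate: push slowly and lightly against the poise's flat end and never pinch the poise or beam; leave the transformer, the tape roll and the jar where they stand.

Things in the scene. Friction and masses are not known exactly. Their poses are not given: they have to be found in the camera images.
- pivot (a point): Pivot of the steelyard, 100 mm above the bench. Its frame is the fixed beige base's: y runs along the level beam towards the pan, -y along the notched arm, z up. Two cheeks beside the beam, 26 mm long (y), reach 8 mm above the pivot.
- bar (a point): Point on the notched arm's centre line, 150 mm from the pivot; it tips with the beam. The arm is a steel bar 8 mm thick and 14 mm high, running from the pivot to a thin pointer whose tip is 284 mm out. Round teeth on its top, 8 mm apart, stand up to 9.5 mm above the centre line. More than 15 N of finger contact anywhere on beam or poise damages the pivot; a pinch is more than that.
- root (a point): Point on the arm's centre line, 30 mm from the pivot, free at first. Outward of it rides the poise: a captive dark steel block, 36 mm wide across and 30 mm long along the arm, flat end faces from 14 to 54 mm above the bar's centre line, knob on top to 62 mm. Its position is not reported: see or feel for it. It starts with its centre 70 to 110 mm from the pivot and can slide from 70 to 238 mm.
- pan (a point): Centre of the pan's flat floor, on the beam 95 mm from the pivot, 4 mm above the bar's centre line; it tips with the beam. A shallow aluminium dish, inside radius 28 mm, rim 6 mm above the floor, 3 mm thick. The floor gives way up to 13 mm downward as the can is set down; more than 15 N between can and pan (dropping, pressing) damages the pivot.
- index (a point): Where the pointer belongs: height of the black centre line on the small white upright plate at the arm's end, 275 mm from the pivot on the fixed base. The plate, 34 mm long, stands 16 mm beside the beam on the robot's side and reaches 20 mm above the pivot's height.
- beam (a joint): Tilt of the beam, rad: 0 is level, pointer on the index line (within 0.016 is good); positive is pan down, arm up. Stops at -0.07 (empty pan) and +0.07 (can in the pan, poise near the pivot: it always has to go outward). A sprung roller holds the poise in notches 8 mm apart: a slow push of 4 to 8 N takes it over a tooth. One notch outward lowers the tilt by about 0.021. Untouched it settles in 1 s
- can_mid (a point): Centre of the can to be weighed: a plain aluminium capacitor can, upright cylinder 40 mm across and 60 mm tall, two small brass terminals on its top; 30 mm above its underside. Its weight is unknown, 0.23 to 0.37 kg.
- transformer_mid (a point): Centre of a small square transformer with dark core and copper winding, 46 x 52 x 50 mm, standing near the can; leave it alone.
- tape: Black roll of tape, 90 mm across, 19 mm high, lying flat beyond the steelyard; origin under its centre; leave it alone.
- jar: Small jar, 52 mm across, 60 mm tall, beyond the steelyard; origin under its centre; leave it alone.

How it is judged (in metres and radians):
On the way, in this order (a step that is already met when the one before it is completed fails the run):
1. the can stands in the pan, let go (horizontal distance between can_mid and pan below 0.016 m and z of can_mid in the frame of pan between 0.026 and 0.034 m and contact force between the fingers and can below 0.05 N), for 0.3 s.
2. the beam floats level, nothing touching it but the can (value of joint beam between -0.016 and 0.016 rad and contact force between each of the arm, the fingers and beam below 0.05 N and contact force between the fingers and can below 0.05 N), for 0.5 s.
At the end, for the whole second after the job is handed in: The can stands upright on the pan's floor (its centre within 16 mm of the pan's centre line, 26 to 34 mm above the floor), at rest and released, and the beam is still, within 0.016 rad of level (value of joint beam between -0.016 and 0.016 rad and velocity of joint beam between -0.05 and 0.05 rad/s and horizontal distance between can_mid and pan below 0.016 m and z of can_mid in the frame of pan between 0.026 and 0.034 m and linear speed of can below 0.03 m/s); the robot touches nothing.
It fails at once if fingers or arm push on the beam or poise with more than 15 N (contact force between any of the fingers, the arm and beam above 15 N).
It fails at once if the can is dropped or pressed on the steelyard's beam with more than 15 N (contact force between can and beam above 15 N).
It fails at once if the transformer, tape or jar is moved by more than 20 mm (distance of any of transformer_mid, tape, jar from where it was at the start of the episode above 0.02 m).
It also fails if it takes over 72 s, if anything falls off the work surface, if the arm or the gripper's body presses on something with over 40 N, if the wrist force passes 120 N, or if a joint passes its speed limit or range.

## Working session

There is one attempt and no reset: what is moved stays moved. The work goes in short steps, Python scripts to look and compute and a tool call to move; the robot and the scene stay as the last step left them, time stands still between calls to the robot, and variables do not carry over. Pictures are saved under pics/ and viewed, about 8 in all and at most 12, crops included, and the job is handed in when it is done.

Besides the shell and the picture viewer there is one more tool, called after "Call:" as name(argument=value, ...), one argument or row to a line, values as JSON. drive_tool: Moves the arm, as the interface text tells. Scaled input: -1 to 1 covers 0.12 m each way for a shift and 0.5 rad each way for a turn. Its arguments: {"type":"object","properties":{"series":{"type":"string"},"newtons":{"type":"number"}},"required":["series"]}

```bash
mkdir -p pics; cat > h.py <<'E'
import numpy as np,cv2
from rig import telemetry,eyes,ctrl,nets
def ray(p,u,v):
    V=np.array(p["view"]);R=V[:3,:3];t=V[:3,3]
    d=R.T@np.array([(u-p["cx"])/p["fx"],-(v-p["cy"])/p["fy"],-1.]);return -R.T@t,d/np.linalg.norm(d)
def proj(p,X):
    c=np.array(p["view"])[:3]@np.append(X,1);return p["cx"]+p["fx"]*c[0]/-c[2],p["cy"]-p["fy"]*c[1]/-c[2]
def atz(p,u,v,z):
    o,d=ray(p,u,v);return o+d*(z-o[2])/d[2]
def tri(rs):
    A=0;b=0
    for o,d in rs:
        M=np.eye(3)-np.outer(d,d);A=A+M;b=b+M@o
    return np.linalg.solve(A,b)
def save(p,n): cv2.imwrite(f"pics/{n}.png",cv2.cvtColor(p["frame"],cv2.COLOR_RGB2BGR))
E
python3 - <<'E'
from h import *
np.set_printoptions(precision=2,suppress=True)
print(telemetry.sense(),ctrl.grip_depth)
for c in("top","side"):
    p=eyes.capture(c);save(p,c+"0");print(c,p["fx"],p["cx"],p["cy"],[k for k in p],np.array(p["view"]))
    for n in("pivot","bar","root","pan","index","beam","can_mid","transformer_mid","tape","jar"):
        r=nets.spot_in(n,p);print(n,[(np.round(q["rect"]),round(q["confidence"],2)) for q in r[:2]])
t=cv2.imread("pics/top0.png");s=cv2.imread("pics/side0.png");
E
```

```text
{'time_s': 0.0, 'joints': array([-1.55,  0.31,  1.5 ,  0.  ,  1.33, -0.22]), 'dq': array([-0., -0., -0.,  0., -0.,  0.]), 'tau': array([ -0.  , -41.23, -25.97,  -0.  ,   0.  ,   0.  ]), 'eef_pos': array([ 126.72, -509.21,  230.74]), 'ee_rot': array([-0.  ,  0.99,  0.12,  0.  ]), 'force': array([-0.4 ,  0.15,  0.  ]), 'wrist_torque': array([-0.  ,  0.  ,  0.02]), 'grip_width': 0.9995723791521063} 18.700000000000003
top 506.0137422577512 275.1737953643288 212.51617178200246 ['frame', 'fx', 'fy', 'cx', 'cy', 'view', 'shot'] [[   0.05   -1.      0.     23.79]
 [   0.98    0.05    0.21 -612.04]
 [  -0.21   -0.01    0.98 -945.09]
 [   0.      0.      0.      1.  ]]
pivot [(array([200., 201., 420., 271.]), 0.61)]
bar [(array([199., 201., 410., 244.]), 0.96)]
root [(array([199., 199., 402., 247.]), 0.78)]
pan [(array([196., 201., 407., 249.]), 0.92)]
index [(array([197., 202., 418., 274.]), 0.67)]
beam [(array([194., 204., 402., 249.]), 0.86)]
can_mid [(array([129., 280., 150., 301.]), 0.6)]
transformer_mid [(array([117., 178., 147., 209.]), 0.85)]
tape [(array([220., 136., 258., 179.]), 0.9
[... 162 characters left out ...]
   0.95   -0.3    -0.02 -561.75]
 [   0.16    0.47    0.87 -212.34]
 [  -0.25   -0.83    0.49 -801.9 ]
 [   0.      0.      0.      1.  ]]
pivot [(array([229., 170., 321., 358.]), 0.83)]
bar [(array([233., 169., 297., 305.]), 0.7)]
root [(array([233., 170., 293., 301.]), 0.6), (array([230., 168., 324., 358.]), 0.42)]
pan [(array([166., 181., 186., 208.]), 0.26)]
index [(array([228., 170., 325., 358.]), 0.6)]
beam [(array([233., 167., 292., 303.]), 0.93)]
can_mid [(array([166., 178., 187., 208.]), 0.88)]
transformer_mid [(array([243., 160., 268., 186.]), 0.68)]
tape [(array([303., 204., 343., 234.]), 0.83), (array([234., 173., 297., 307.]), 0.42)]
jar [(array([356., 226., 382., 263.]), 0.64)]
```

```bash
python3 - <<'E'
import cv2,numpy as np
t=cv2.imread("pics/top0.png");s=cv2.imread("pics/side0.png")
a=cv2.resize(t[120:320,100:440],(800,470),interpolation=3);cv2.imwrite("pics/t1.png",a)
b=cv2.resize(s[150:370,150:400],(680,598),interpolation=3);cv2.imwrite("pics/s1.png",b)
E
```

```text
(no output)
```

View pics/t1.png

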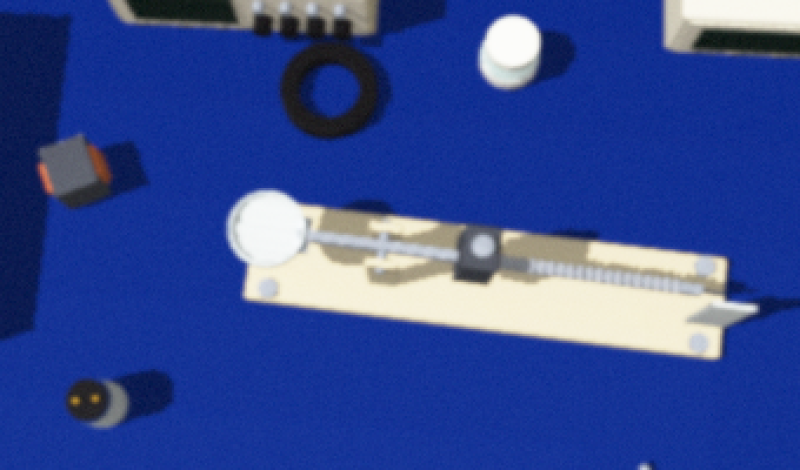

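View pics/s1.png

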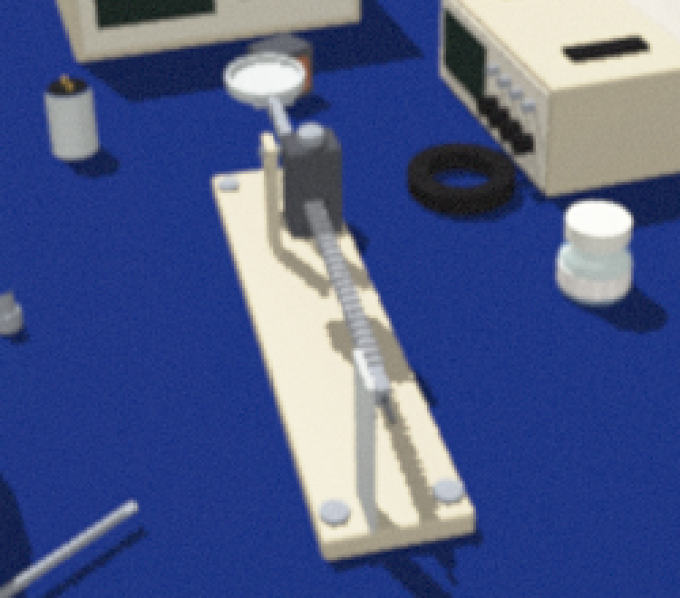

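```bash
python3 - <<'E'
from h import *
np.set_printoptions(precision=1,suppress=True)
T=eyes.capture("top");S=eyes.capture("side")
tc=lambda x,y:(100+(x+.5)*340/800-.5,120+(y+.5)*200/470-.5)
sc=lambda x,y:(150+(x+.5)*250/680-.5,150+(y+.5)*220/598-.5)
print("can",atz(T,*tc(87,400),60),atz(S,*sc(70,88),60),tri([ray(T,*tc(87,400)),ray(S,*sc(70,88))]))
print("pan",atz(T,*tc(267,228),116),atz(S,*sc(265,77),116),tri([ray(T,*tc(267,228)),ray(S,*sc(265,77))]))
print("cheek",atz(T,*tc(383,247),103))
print("barend",atz(T,*tc(702,288),92), "bar in", atz(T,*tc(540,267),95))
print("knob",atz(T,*tc(482,245),158),tri([ray(T,*tc(482,243)),ray(S,*sc(311,132))]))
print("transf",atz(T,*tc(72,155),50))
print("plate top", atz(T,*tc(722,311),120),atz(S,*sc(372,372),120))
E
```

```text
can [442.7 317.5  60. ] [445.7 312.9  60. ] [444.5 318.1  57.4]
pan [584.4 173.2 116. ] [583.5 165.2 116. ] [585.4 173.8 111.7]
cheek [576.4  79.5 103. ]
barend [ 558.6 -182.5   92. ] bar in [568.3 -49.4  95. ]
knob [571.5   2.  158. ] [573.8   1.8 153.1]
transf [653.6 357.1  50. ]
plate top [ 536.2 -191.6  120. ] [ 544.5 -207.6  120. ]
```

Call:
drive_tool(
  series="1 -1 0 0 0 0 1;1 -1 0 0 0 0 1;1 -1 0 0 0 0 1;1 -1 0 0 0 0 1",
  newtons=20,
)

```text
time_s: 1.6
eef_pos: [215.6, -361.0, 231.5]
ee_rot: [-0.0, 0.992, 0.123, 0.0]
force: [-0.5, -0.6, 0.3]
grip_width: 1.001
```

Call:
drive_tool(
  series="1 -1 0 0 0 0 1;1 -1 0 0 0 0 1;1 -1 0 0 0 0 1;1 -1 0 0 0 0 1",
)

```text
time_s: 2.0
eef_pos: [303.7, -212.6, 231.8]
ee_rot: [0.0, 0.992, 0.124, 0.001]
force: [0.2, -0.8, 0.1]
grip_width: 1.003
```

Call:
drive_tool(
  series="1 -1 0 0 0 0 1;1 -1 0 0 0 0 1;1 -1 0 0 0 0 1;1 -1 0 0 0 0 1",
)

```text
time_s: 2.4
eef_pos: [391.5, -63.8, 232.1]
ee_rot: [-0.0, 0.992, 0.125, 0.001]
force: [-0.3, -0.7, -0.3]
grip_width: 1.003
```

Call:
drive_tool(
  series="0.4 -1 0 0 0 0 1;0.4 -1 0 0 0 0 1;0.4 -1 0 0 0 0 1;0.4 -1 0 0 0 0 1",
)

```text
time_s: 2.8
eef_pos: [408.1, 67.4, 232.3]
ee_rot: [-0.0, 0.992, 0.128, 0.001]
force: [-0.6, -1.3, -0.2]
grip_width: 0.997
```

Call:
drive_tool(
  series="0.4 -1 0 0 0 0.63 1;0.4 -1 0 0 0 0.63 1;0.4 -1 0 0 0 0.63 1;0.4 -1 0 0 0 0.63 1",
)

```text
time_s: 3.2
eef_pos: [424.0, 199.0, 232.3]
ee_rot: [-0.001, 1.0, -0.028, 0.001]
force: [-0.3, -1.1, -0.1]
grip_width: 0.998
```

Call:
drive_tool(
  series="0.1 -0.5 0 0 0 0.04 1;0.1 -0.5 0 0 0 0.04 1;0.1 -0.5 0 0 0 0.04 1",
)

```text
time_s: 3.5
eef_pos: [439.7, 258.4, 232.1]
ee_rot: [-0.001, 0.999, -0.037, 0.001]
force: [0.5, -0.2, -0.5]
grip_width: 1.002
```

```bash
python3 - <<'E'
from h import *
np.set_printoptions(precision=1,suppress=True)
p=eyes.capture("wrist");save(p,"w1");s=telemetry.sense();print(s["eef_pos"],s["force"])
V=p["view"];print("cam",-V[:3,:3].T@V[:3,3],V[:3,:3])
for n in("can_mid","pan","beam"):
  print(n,[(np.round(q["rect"]),q["confidence"]) for q in nets.spot_in(n,p)[:2]])
E
```

```text
[439.5 257.5 232.2] [-0.8 -0.3  0.7]
cam [521.1 251.6 375.9] [[-0.1 -1.  -0. ]
 [ 0.9 -0.1 -0.3]
 [ 0.3 -0.   0.9]]
can_mid [(array([205., 157., 249., 206.]), 0.88), (array([330.,   0., 560.,  72.]), 0.4)]
pan [(array([352.,   1., 443.,  37.]), 0.7)]
beam [(array([351.,   1., 443.,  37.]), 0.55)]
```

View pics/w1.png

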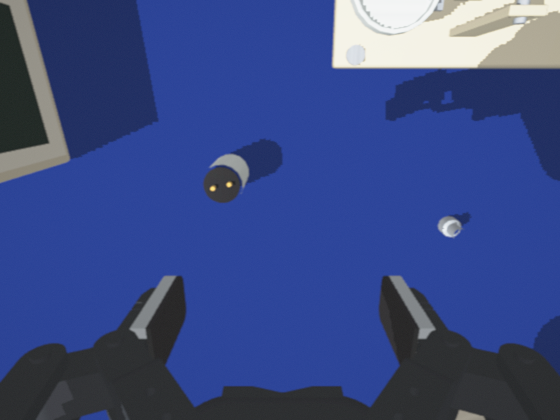

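```bash
python3 - <<'E'
from h import *
p=eyes.capture("wrist")
print(atz(p,222.5,184,60),atz(p,397.5,-8,116),p["cx"],p["fx"])
E
```

```text
[444.81181769 313.4592676   60.        ] [579.45587595 168.93285952 116.        ] 282.0204859951326 340.7382082153408
```

Call:
drive_tool(
  series="0.006 -0.48 0 0 0 0 1;0.006 -0.48 0 0 0 0 1;0.006 -0.48 0.4 0 0 0 1;0.006 -0.48 0.8 0 0 0 1;0.006 -0.48 0.9 0 0 0 1;0.006 -0.48 0.9 0 0 0 1",
)

```text
time_s: 4.35
eef_pos: [444.7, 313.7, 124.3]
ee_rot: [-0.0, 0.999, -0.039, 0.0]
force: [0.2, -1.0, 1.5]
grip_width: 1.001
```

```bash
python3 - <<'E'
from h import *
p=eyes.capture("wrist");save(p,"w2");s=telemetry.sense();print(s["eef_pos"],s["ee_rot"])
print([(q["rect"],q["confidence"]) for q in nets.spot_in("can_mid",p)[:2]])
E
```

```text
[445.60582856 314.27712589 126.14025275] [-0.00113165  0.99922956 -0.03919564  0.00164734]
[([255.7, 179.7, 307.0, 254.6], 0.69)]
```

View pics/w2.png

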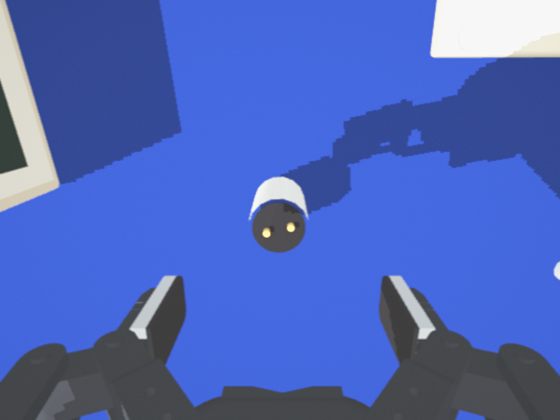

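Call:
drive_tool(
  series="0 -0.005 0.4 0 0 0 1;0 -0.005 0.7 0 0 0 1;0 -0.005 0.88 0 0 0 1;0 -0.005 0.88 0 0 0 1;0 -0.005 0.88 0 0 0 1",
)

```text
time_s: 4.95
eef_pos: [448.1, 316.0, 23.7]
ee_rot: [-0.002, 0.999, -0.039, 0.004]
force: [0.5, 0.0, 0.1]
grip_width: 0.997
```

Call:
drive_tool(
  series="0 0 0 0 0 0 0;0 0 0 0 0 0 0;0 0 0 0 0 0 0;0 0 0 0 0 0 0;0 0 0 0 0 0 0;0 0 0 0 0 0 0;0 0 0 0 0 0 0;0 0 0 0 0 0 0;0 0 0 0 0 0 0;0 0 0 0 0 0 0",
  newtons=40,
)

```text
time_s: 5.95
eef_pos: [448.5, 316.1, 24.8]
ee_rot: [-0.002, 0.999, -0.039, 0.005]
force: [-2.4, -2.3, 7.9]
grip_width: 0.459
```

```bash
python3 - <<'E'
from h import *
p=eyes.capture("wrist");save(p,"w3");s=telemetry.sense();print(s["eef_pos"],s["ee_rot"],s["force"],s["grip_width"])
E
```

```text
[448.51494412 316.10878866  24.79046822] [-0.00246509  0.99922272 -0.03904566  0.00482765] [-1.71025289 -1.60729774  7.76355368] 0.45846674036248936
```

View pics/w3.png

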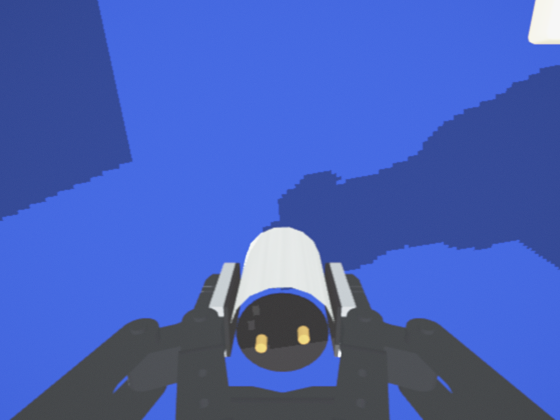

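Call:
drive_tool(
  series="0 0 -0.1 0 0 0 0;0 0 -0.3 0 0 0 0;0 0 -0.6 0 0 0 0;0 0 -0.9 0 0 0 0;0 0 -1 0 0 0 0;0 0 -1 0 0 0 0;0 0 -1 0 0 0 0",
)

```text
time_s: 6.7
eef_pos: [446.6, 315.3, 143.3]
ee_rot: [-0.002, 0.999, -0.039, 0.004]
force: [0.2, 0.5, -3.4]
grip_width: 0.463
```

```bash
python3 - <<'E'
from h import *
for i in range(4):
  p=eyes.capture("wrist");s=telemetry.sense();print(s["eef_pos"],s["ee_rot"],s["force"],s["grip_width"])
save(p,"w4")
z=s["eef_pos"][2]+60-24.8
print(atz(p,282.5,332,z)-s["eef_pos"])
a=cv2.imread("pics/w3.png").astype(int);b=cv2.imread("pics/w4.png").astype(int);print(abs(a-b)[290:370,240:330].mean())
print([(q["rect"],q["confidence"]) for q in nets.spot_in("pan",p)[:2]])
E
```

```text
[446.49503906 315.19563333 142.93575361] [-0.0017547   0.99923046 -0.03904529  0.00329739] [-0.10134702 -0.19918481 -3.43363385] 0.46554516420531655
[446.56101041 315.20411936 142.91392202] [-0.00174187  0.99922986 -0.03906453  0.00325911] [ 0.69417193 -0.54752958 -2.31991389] 0.45928854119893425
[446.69754637 315.2669972  143.13289425] [-0.00182316  0.99922989 -0.03904482  0.003437  ] [-0.07673038 -0.33275975 -3.90021011] 0.4590228552779737
[446.85124318 315.32295891 143.39785531] [-0.00192859  0.99922872 -0.03904864  0.00366621] [ 1.07360712 -0.42965624 -3.14249265] 0.45834479744796536
[-4.4509597  -0.49159388 35.2       ]
2.604861111111111
[([544.5, 2.4, 560.0, 10.1], 0.55)]
```

Call:
drive_tool(
  series="0 0 -0.4 0 0 0 0;0 0.3 -0.5 0 0 0 0;0.2 0.6 -0.5 0 0 0 0;0.4 0.9 -0.5 0 0 0 0;0.4 1 -0.5 0 0 0 0;0.4 1 -0.5 0 0 0 0;0.4 1 -0.5 0 0 0 0",
)

```text
time_s: 7.65
eef_pos: [484.6, 192.3, 203.2]
ee_rot: [-0.002, 0.999, -0.039, 0.004]
force: [0.2, 0.1, -1.9]
grip_width: 0.456
```

```bash
python3 - <<'E'
from h import *
p=eyes.capture("wrist");save(p,"w5");s=telemetry.sense();print(s["eef_pos"],s["ee_rot"],s["force"])
print([(q["rect"],q["confidence"]) for n in("pan","beam","pivot") for q in nets.spot_in(n,p)[:2]])
E
```

```text
[484.567168   192.69606487 203.32006316] [-0.00217111  0.99924538 -0.0386074   0.00366314] [-0.61844625 -0.11861627 -3.05543947]
[([253.6, 5.3, 559.1, 111.5], 0.87), ([251.7, 6.5, 557.6, 112.9], 0.72), ([252.0, 5.0, 560.0, 122.7], 0.7)]
```

View pics/w5.png

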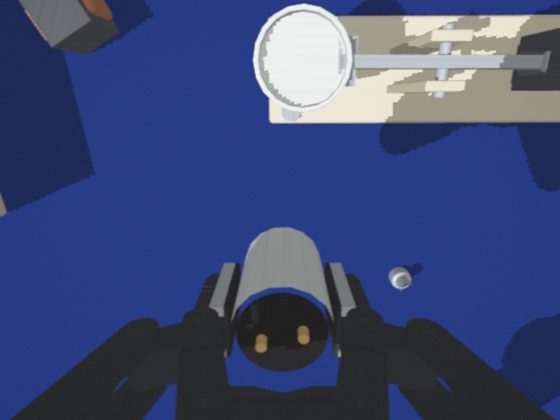

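```bash
python3 - <<'E'
from h import *
p=eyes.capture("wrist");s=telemetry.sense();e=s["eef_pos"]
P=atz(p,303.5,57.5,116);q=atz(p,443,61,101);print(P,q,np.linalg.norm((P-q)[:2]),atz(p,253,57,116)-atz(p,354,57,116))
a=2*np.arctan2(s["ee_rot"][2],s["ee_rot"][1]);x=np.array([np.cos(a),np.sin(a)]);y=np.array([np.sin(a),-np.cos(a)])
for P in(P[:2],np.array([584,172])):
  d=P-(e[:2]+[-4.4,-.5]);print(d@x,d@y)
E
```

```text
[587.62576368 171.39878364 116.        ] [579.80765493  78.10381526 101.        ] 93.62197365224577 [ 4.84672239 62.81086087  0.        ]
108.60825335027826 12.410689462173238
104.94705470976605 12.089367369448446
```

Call:
drive_tool(
  series="0.3 0.03 0 0 0 0 0;0.6 0.07 0 0 0 0 0;0.8 0.1 0 0 0 0 0;0.896 0.1 0.1 0 0 0 0;0.896 0.1 0.3 0 0 0 0;0.896 0.1 0.4 0 0 0 0;0.896 0.1 0.46 0 0 0 0;0.896 0.1 0.46 0 0 0 0;0.896 0.1 0.46 0 0 0 0",
)

```text
time_s: 8.8
eef_pos: [591.7, 172.8, 150.0]
ee_rot: [-0.002, 0.999, -0.038, 0.005]
force: [0.6, 0.1, -1.3]
grip_width: 0.454
```

```bash
python3 - <<'E'
from h import *
p=eyes.capture("wrist");save(p,"w6");s=telemetry.sense();print(s["eef_pos"],s["ee_rot"],s["force"])
q=eyes.capture("side");save(q,"s2")
w=cv2.resize(q["frame"][150:270,200:320],(480,480),interpolation=3)[:,:,::-1]
v=p["frame"][:,:,::-1];v=np.vstack([cv2.resize(v,(320,240)),np.zeros((240,320,3),np.uint8)])
cv2.imwrite("pics/c1.png",np.hstack([v,w]))
E
```

```text
[591.75040987 172.79410784 150.1865988 ] [-0.00218893  0.99925457 -0.03824449  0.00478214] [-0.10914843  0.88833684 -2.09556186]
```

View pics/c1.png

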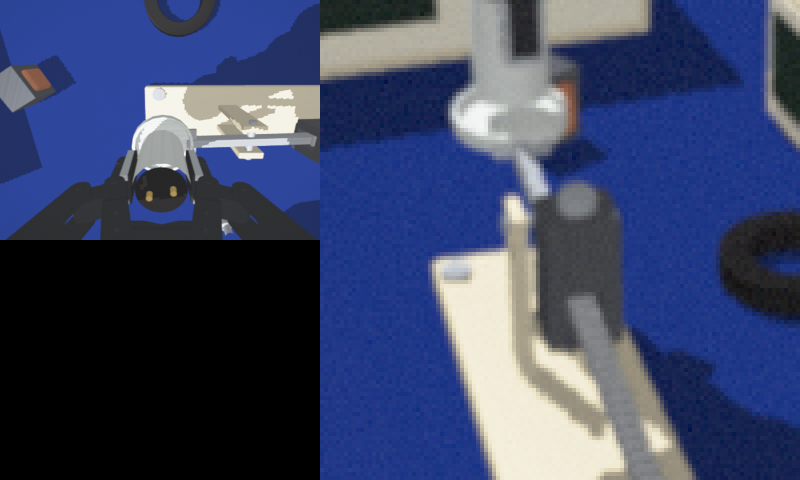

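Call:
drive_tool(
  series="0 0 0.03 0 0 0 0;0 0 0.06 0 0 0 0;0 0 0.08 0 0 0 0;0 0 0.09 0 0 0 0;0 0 0.1 0 0 0 0;0 0 0.11 0 0 0 0;0 0 0.12 0 0 0 0;0 0 0.13 0 0 0 0;0 0 0.14 0 0 0 0;0 0 0.15 0 0 0 0;0 0 0.16 0 0 0 0",
)

```text
time_s: 10.0
eef_pos: [592.0, 172.9, 130.9]
ee_rot: [-0.002, 0.999, -0.038, 0.005]
force: [-0.3, 0.1, -2.7]
grip_width: 0.458
```

Call:
drive_tool(
  series="0 0 0.01 0 0 0 0;0 0 0.02 0 0 0 0;0 0 0.03 0 0 0 0;0 0 0.03 0 0 0 0;0 0 0.03 0 0 0 0",
)

```text
time_s: 10.5
eef_pos: [592.0, 172.9, 127.4]
ee_rot: [-0.002, 0.999, -0.038, 0.005]
force: [0.4, 0.5, -1.0]
grip_width: 0.459
```

Call:
drive_tool(
  series="0 0 0.01 0 0 0 0;0 0 0.02 0 0 0 0;0 0 0.02 0 0 0 0;0 0 0.02 0 0 0 0",
)

```text
time_s: 10.9
eef_pos: [592.1, 172.9, 125.0]
ee_rot: [-0.002, 0.999, -0.038, 0.005]
force: [-0.4, 1.3, -0.9]
grip_width: 0.455
```

```bash
python3 - <<'E'
from h import *
f=[]
for i in range(8):
  p=eyes.capture("side");s=telemetry.sense();f.append(s["force"])
print(s["eef_pos"],np.mean(f,0)); save(p,"s3")
w=cv2.resize(p["frame"][150:310,200:320],(600,800),interpolation=3)[:600,:,::-1]
cv2.imwrite("pics/c2.png",w)
E
```

```text
[592.05145891 172.92044163 124.9631225 ] [-0.65794282  1.13773357 -1.20635041]
```

View pics/c2.png

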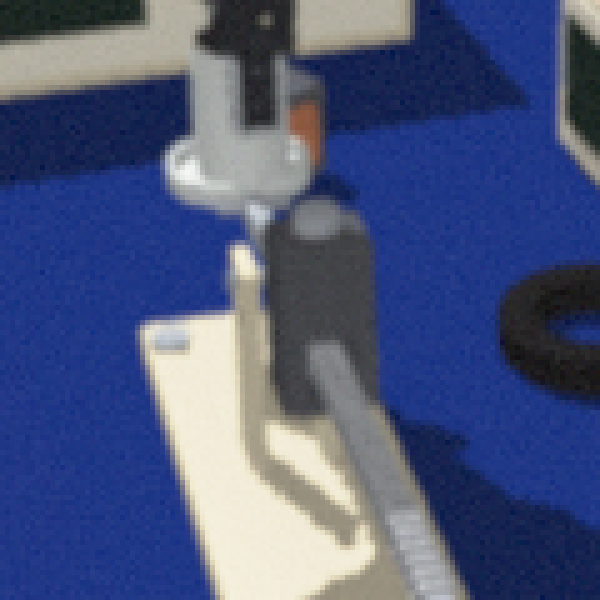

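Call:
drive_tool(
  series="0 0 0.008 0 0 0 0;0 0 0.016 0 0 0 0;0 0 0.016 0 0 0 0;0 0 0.016 0 0 0 0",
)

```text
time_s: 11.7
eef_pos: [592.1, 172.9, 123.1]
ee_rot: [-0.002, 0.999, -0.038, 0.005]
force: [-0.1, 0.1, -0.1]
grip_width: 0.457
```

```bash
python3 - <<'E'
from h import *
f=[]
for i in range(8):
  p=eyes.capture("side");s=telemetry.sense();f.append(s["force"])
print(s["eef_pos"],np.mean(f,0)); save(p,"s4")
E
```

```text
[592.09448571 172.9383976  123.09778639] [-0.89538894  0.99352117  0.61251709]
```

Call:
drive_tool(
  series="0 0 0 0 0 0 0.5;0 0 0 0 0 0 0.55;0 0 0 0 0 0 0.6;0 0 0 0 0 0 0.7;0 0 0 0 0 0 0.8;0 0 0 0 0 0 0.9;0 0 0 0 0 0 0.9",
  newtons=20,
)

```text
time_s: 12.8
eef_pos: [592.1, 172.9, 123.1]
ee_rot: [-0.002, 0.999, -0.038, 0.005]
force: [0.4, 0.6, 0.6]
grip_width: 0.901
```

Call:
drive_tool(
  series="0 0 -0.1 0 0 0 0.9;0 0 -0.3 0 0 0 0.9;0 0 -0.6 0 0 0 0.9;0 0 -0.9 0 0 0 0.9;0 0 -1 0 0 0 0.9;0 0 -1 0 0 0 0.9",
)

```text
time_s: 13.4
eef_pos: [591.4, 172.5, 245.4]
ee_rot: [-0.003, 0.999, -0.038, 0.007]
force: [0.4, -0.7, -0.2]
grip_width: 0.901
```

```bash
python3 - <<'E'
from h import *
p=eyes.capture("wrist");save(p,"w7");s=telemetry.sense();print(s["eef_pos"],s["ee_rot"],s["force"],s["grip_width"],s["time_s"])
q=eyes.capture("side");save(q,"s5")
w=cv2.resize(q["frame"][150:350,200:340],(420,600),interpolation=3)[:,:,::-1]
v=cv2.resize(p["frame"][:,:,::-1],(380,285));v=np.vstack([v,np.zeros((315,380,3),np.uint8)])
cv2.imwrite("pics/c3.png",np.hstack([v,w]))
E
```

```text
[590.8575354  172.42276335 243.31993541] [-0.0022919   0.99925056 -0.03827898  0.00527154] [ 0.52011661 -0.36015315 -1.031089  ] 0.8986635303612713 13.45
```

View pics/c3.png

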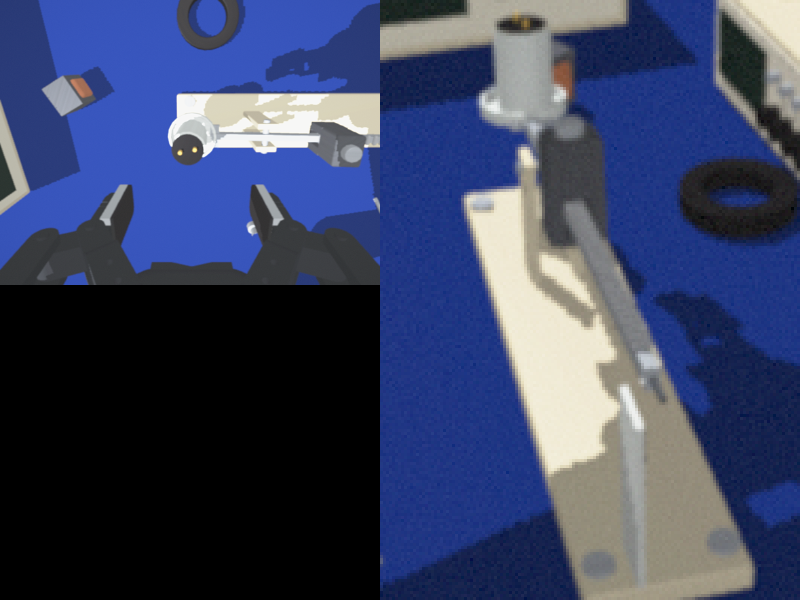

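Call:
drive_tool(
  series="-0.03 0.4 0 0 0 0 0;-0.03 0.8 0 -0.15 0 0 0;-0.03 1 0 -0.3 0 0 0;-0.03 1 0 -0.3 0 0 0;-0.03 1 0 -0.3 0 0 0;-0.03 1 0 -0.3 0 0 0",
)

```text
time_s: 14.1
eef_pos: [577.6, 54.2, 240.8]
ee_rot: [0.072, 0.997, -0.038, 0.001]
force: [-0.5, 0.2, 0.5]
grip_width: -0.0
```

```bash
cat > tilt.py <<'E'
from h import *
piv=np.array([579.,77.5,100.]);u=np.array([.08,.997,0])
def tilt(p,ref=cv2.imread("pics/s5.png")):
    # template: bar end block in s5 (tilt +0.07)
    g=cv2.cvtColor(p["frame"],cv2.COLOR_RGB2BGR);T=ref[262:282,278:300]
    r=cv2.matchTemplate(g[250:300,266:312],T,cv2.TM_CCOEFF_NORMED);_,v,_,m=cv2.minMaxLoc(r)
    x,y=m;dy=0
    if 0<y<r.shape[0]-1:
        a,b,c=r[y-1,x],r[y,x],r[y+1,x];dy=.5*(a-c)/(a-2*b+c)
    row=y+dy-12
    e=lambda t:proj(p,piv+270*(-u*np.cos(t)+np.array([0,0,np.sin(t)])))
    k=(e(.07)[1]-e(0)[1])/.07
    return .07+row/k,v,row,m[0]-12,k
E
python3 - <<'E'
from tilt import *
p=eyes.capture("wrist");save(p,"w8");s=telemetry.sense();e=s["eef_pos"];print(e,s["ee_rot"],s["force"],s["grip_width"])
print([(q["rect"],q["confidence"]) for q in nets.spot_in("beam",p)[:2]])
q=eyes.capture("side");print(tilt(q))
for t in(.07,0,-.07):print(proj(q,piv+270*(-u*np.cos(t)+np.array([0,0,np.sin(t)]))))
w=dict(np.load("x.npz")) if 0 else None
cv2.imwrite("pics/c4.png",p["frame"][:,:,::-1])
E
```

```text
[577.70248671  54.06026491 241.02128078] [ 7.20786928e-02  9.96676313e-01 -3.79481012e-02  9.65196177e-04] [ 0.50113956 -0.04600584 -1.00332916] 0.000505276011002429
[([73.0, 163.6, 546.5, 239.3], 0.79), ([50.0, 176.5, 139.9, 250.2], 0.28)]
(np.float64(0.06161326295358726), 0.8455879092216492, np.float32(1.2310553), 1, np.float64(-146.78596132105375))
(np.float64(291.1367718442916), np.float64(278.6329357598361))
(np.float64(291.27478764533294), np.float64(288.90795305230984))
(np.float64(291.18947591824866), np.float64(298.38765987760524))
```

View pics/c4.png

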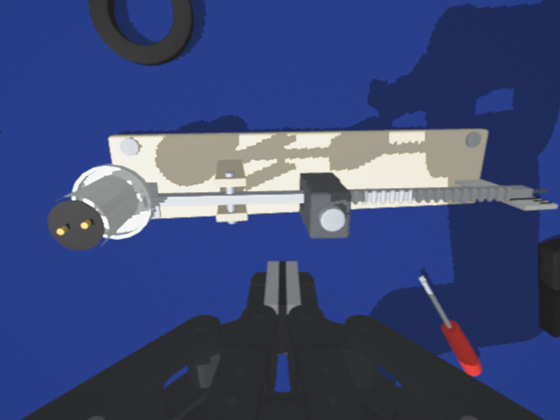

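```bash
python3 - <<'E'
from h import *
p=eyes.capture("wrist")
print("knob",atz(p,332,219,166),"edge",atz(p,312.5,222,159),atz(p,302,190,119),"right",atz(p,349,222,159))
print("bar",atz(p,270,197.5,108.5),atz(p,180,200,100),"pin",atz(p,230,197,100),"teeth",atz(p,400,195,122))
print("tip", proj(p,telemetry.sense()["eef_pos"]))
E
```

```text
knob [573.58224321   6.92025979 166.        ] edge [570.37403768  19.48206485 159.        ] [583.59602715  18.32840502 119.        ] right [566.81175374  -7.7671905  159.        ]
bar [577.19777535  44.19545343 108.5       ] [581.47518218 119.25880632 100.        ] pin [579.17059878  77.66417451 100.        ] teeth [570.28040144 -65.42516249 122.        ]
tip (np.float64(281.15897381640644), np.float64(275.86484427345084))
```

Call:
drive_tool(
  series="0 -0.04 0.35 0 0 0 0;0 -0.08 0.7 0 0 0 0;0 -0.1 0.86 0 0 0 0;0 -0.107 0.936 0 0 0 0;0 -0.107 0.936 0 0 0 0;0 -0.107 0.936 0 0 0 0",
)

```text
time_s: 14.9
eef_pos: [579.1, 50.1, 129.6]
ee_rot: [0.072, 0.997, -0.038, 0.002]
force: [-0.7, -0.9, 0.6]
grip_width: 0.003
```

```bash
python3 - <<'E'
from tilt import *
f=[]
for i in range(6):
  q=eyes.capture("side");s=telemetry.sense();f.append(s["force"]);print(tilt(q))
print(s["eef_pos"],s["ee_rot"],np.mean(f,0),s["time_s"])
from scipy.spatial.transform import Rotation as R
w,x,y,z=s["ee_rot"];M=R.from_quat([x,y,z,w]).as_matrix();print(M)
# push direction -u*1mm in tool axes, normalised
print("per 10mm:",M.T@(-u)*10/120)
E
```

```text
(np.float64(0.06821278763806604), 0.8461486101150513, np.float32(0.26233768), 0, np.float64(-146.78596132105375))
(np.float64(0.0682744185630129), 0.8447577953338623, np.float32(0.25329113), 0, np.float64(-146.78596132105375))
(np.float64(0.06822142220471736), 0.8482354283332825, np.float32(0.26107025), 0, np.float64(-146.78596132105375))
(np.float64(0.06813821460870277), 0.8467501997947693, np.float32(0.27328396), 0, np.float64(-146.78596132105375))
(np.float64(0.06833930450518497), 0.8479474186897278, np.float32(0.24376678), 0, np.float64(-146.78596132105375))
(np.float64(0.06833977878913196), 0.8474524617195129, np.float32(0.24369717), 0, np.float64(-146.78596132105375))
[578.57231451  50.08558178 128.94281048] [ 0.07244955  0.99664159 -0.03812719  0.00170849] [-0.13007138 -0.09322313  0.22851824] 15.2
[[ 0.9970868  -0.07624585 -0.0021191 ]
 [-0.07575073 -0.98659476 -0.14454274]
 [ 0.00893009  0.14428218 -0.98949629]]
per 10mm: [-0.00035362  0.08247789  0.01202322]
```

Call:
drive_tool(
  series="-0.008 0.041 0.006 0 0 0 0;-0.008 0.074 0.011 0 0 0 0;-0.008 0.099 0.014 0 0 0 0;-0.008 0.115 0.017 0 0 0 0;-0.008 0.124 0.018 0 0 0 0;-0.008 0.132 0.019 0 0 0 0;-0.008 0.14 0.02 0 0 0 0;-0.008 0.148 0.022 0 0 0 0;-0.008 0.157 0.023 0 0 0 0;-0.008 0.165 0.024 0 0 0 0;-0.008 0.173 0.025 0 0 0 0",
)

```text
time_s: 16.3
eef_pos: [576.0, 29.3, 128.9]
ee_rot: [0.072, 0.997, -0.038, 0.002]
force: [0.2, 2.2, -0.7]
grip_width: -0.003
```

Call:
drive_tool(
  series="0 0.008 0.001 0 0 0 0;0 0.016 0.002 0 0 0 0;0 0.025 0.004 0 0 0 0;0 0.033 0.005 0 0 0 0",
)

```text
time_s: 16.7
eef_pos: [575.8, 26.0, 128.7]
ee_rot: [0.072, 0.997, -0.038, 0.002]
force: [0.8, 4.2, -1.4]
grip_width: -0.001
```

Call:
drive_tool(
  series="0 0.008 0.001 0 0 0 0;0 0.016 0.002 0 0 0 0;0 0.025 0.004 0 0 0 0;0 0.033 0.005 0 0 0 0",
)

```text
time_s: 17.1
eef_pos: [575.4, 21.5, 128.7]
ee_rot: [0.072, 0.997, -0.038, 0.002]
force: [-0.2, 1.5, 1.1]
grip_width: 0.004
```

```bash
python3 - <<'E'
from tilt import *
f=[]
for i in range(3):
  q=eyes.capture("side");s=telemetry.sense();f.append(s["force"]);print(tilt(q)[:3])
print(s["eef_pos"],np.mean(f,0),s["time_s"])
E
```

```text
(np.float64(0.04572024828054069), 0.8122217655181885, np.float32(3.5639267))
(np.float64(0.045061045570551475), 0.813239336013794, np.float32(3.6606884))
(np.float64(0.04533685143128507), 0.8127923607826233, np.float32(3.620204))
[575.41301219  21.61440889 128.61824989] [0.24407564 0.01072186 0.00916823] 17.25
```

Call:
drive_tool(
  series="0 -0.025 -0.004 0 0 0 0;0 -0.041 -0.006 0 0 0 0;0 -0.041 -0.006 0 0 0 0;0 -0.041 -0.006 0 0 0 0;0 -0.041 -0.006 0 0 0 0;0 -0.041 -0.006 0 0 0 0",
)

```text
time_s: 17.85
eef_pos: [575.8, 26.5, 128.6]
ee_rot: [0.072, 0.997, -0.038, 0.002]
force: [-0.0, -0.2, -0.6]
grip_width: -0.001
```

```bash
python3 - <<'E'
from tilt import *
for i in range(8):
  q=eyes.capture("side");print(np.round(tilt(q)[:3],3))
save(q,"s6");print(telemetry.sense()["eef_pos"])
p=eyes.capture("wrist");save(p,"w9")
E
```

```text
[0.056 0.813 2.038]
[0.056 0.812 2.055]
[0.056 0.814 2.071]
[0.056 0.812 2.019]
[0.056 0.812 2.   ]
[0.046 0.812 3.532]
[0.056 0.811 2.088]
[0.056 0.812 2.083]
[575.77119108  26.57471873 128.61661381]
```

```bash
python3 - <<'E'
import cv2,numpy as np
f=lambda n:cv2.resize(cv2.imread(f"pics/{n}.png")[245:315,255:315],(342,399),interpolation=3)
a=np.hstack([f("s5"),f("s6")])
w=cv2.resize(cv2.imread("pics/w9.png")[150:290,60:560],(684,192))
cv2.imwrite("pics/c5.png",np.vstack([a,w]))
E
```

View pics/c5.png

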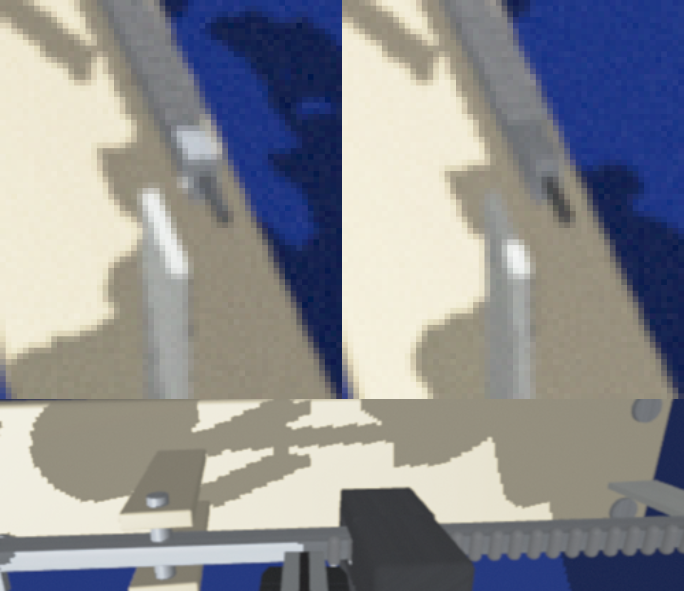

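Call:
drive_tool(
  series="0 0.025 0.004 0 0 0 0;0 0.041 0.006 0 0 0 0;0 0.05 0.007 0 0 0 0;0 0.061 0.009 0 0 0 0;0 0.073 0.011 0 0 0 0;0 0.084 0.012 0 0 0 0;0 0.096 0.014 0 0 0 0;0 0.107 0.016 0 0 0 0;0 0.119 0.017 0 0 0 0;0 0.13 0.019 0 0 0 0;0 0.142 0.021 0 0 0 0;0 0.153 0.022 0 0 0 0;0 0.165 0.024 0 0 0 0;0 0.177 0.026 0 0 0 0;0 0.188 0.027 0 0 0 0;0 0.2 0.029 0 0 0 0;0 0.211 0.031 0 0 0 0;0 0.223 0.033 0 0 0 0;0 0.233 0.034 0 0 0 0;0 0.239 0.035 0 0 0 0",
)

```text
time_s: 20.3
eef_pos: [573.6, -2.7, 128.7]
ee_rot: [0.072, 0.997, -0.038, 0.002]
force: [0.1, 1.1, -0.5]
grip_width: -0.005
```

```bash
cat > tilt.py <<'E'
from h import *
piv=np.array([579.,77.5,100.]);u=np.array([.08,.997,0])
def tip(f):
    a=f[262:318,282:306].astype(int);m=((a.max(2)-a.min(2)<35)&(a.max(2)<105)).astype(np.uint8)
    n,l,st,c=cv2.connectedComponentsWithStats(m)
    return [(int(st[i,4]),round(c[i][0]+282,1),round(c[i][1]+262,2),int(st[i,1]+st[i,3]-1+262)) for i in range(1,n) if st[i,4]>4]
E
cat > chk.py <<'E'
from tilt import *
import sys
f=[]
for i in range(int(sys.argv[1])):
  q=eyes.capture("side");s=telemetry.sense();f.append(s["force"])
  if i%3==0:print(tip(q["frame"]))
save(q,sys.argv[2]);print(s["eef_pos"],np.mean(f,0),s["time_s"])
E
python3 - <<'E'
from tilt import *
for n in("s5","s6"):print(tip(cv2.imread(f"pics/{n}.png")[:,:,::-1]))
E
python3 chk.py 4 s7;python3 -c "
from tilt import *
p=eyes.capture('side')
for t in(.07,.05,.03,.01,0,-.02,-.07):print(t,proj(p,piv+280*(-u*np.cos(t)+np.array([0,0,np.sin(t)]))))"
```

```text
[(13, np.float64(291.9), np.float64(279.46), 283), (14, np.float64(302.4), np.float64(289.0), 295)]
[(24, np.float64(300.6), np.float64(285.0), 295), (20, np.float64(292.2), np.float64(279.25), 283)]
[(20, np.float64(292.2), np.float64(280.25), 284), (13, np.float64(302.5), np.float64(289.15), 295)]
[(20, np.float64(292.2), np.float64(279.9), 284), (13, np.float64(302.5), np.float64(289.15), 295)]
[573.57406846  -2.53515808 128.66131545] [0.28130064 0.86670504 0.55207855] 20.5
0.07 (np.float64(292.85620914411345), np.float64(282.3439075910057))
0.05 (np.float64(292.91607844665174), np.float64(285.4937044283562))
0.03 (np.float64(292.95613922365413), np.float64(288.5780145448076))
0.01 (np.float64(292.97657037613857), np.float64(291.5950650477621))
0 (np.float64(292.9794865126816), np.float64(293.0778452895565))
-0.02 (np.float64(292.97085431907954), np.float64(295.99093340344143))
-0.07 (np.float64(292.8662915946404), np.float64(302.9592358468784))
```

Call:
drive_tool(
  series="0 0.01 0.001 0 0 0 0;0 0.02 0.003 0 0 0 0;0 0.03 0.004 0 0 0 0;0 0.04 0.006 0 0 0 0;0 0.05 0.007 0 0 0 0;0 0.06 0.009 0 0 0 0;0 0.07 0.01 0 0 0 0;0 0.08 0.012 0 0 0 0;0 0.09 0.013 0 0 0 0;0 0.1 0.015 0 0 0 0;0 0.11 0.016 0 0 0 0;0 0.12 0.018 0 0 0 0;0 0.13 0.019 0 0 0 0;0 0.13 0.019 0 0 0 0",
)

```text
time_s: 21.95
eef_pos: [572.3, -18.7, 128.7]
ee_rot: [0.072, 0.997, -0.038, 0.002]
force: [-0.2, -0.5, 0.7]
grip_width: 0.002
```

```bash
python3 chk.py 7 s8
```

```text
[(16, np.float64(292.2), np.float64(280.44), 284), (7, np.float64(304.0), np.float64(292.71), 295)]
[(14, np.float64(291.9), np.float64(278.93), 283), (6, np.float64(304.0), np.float64(292.5), 295)]
[(12, np.float64(292.0), np.float64(279.33), 283), (6, np.float64(304.0), np.float64(292.5), 295)]
[572.36110232 -18.25613121 128.58318371] [ 0.04615832  0.16484045 -0.16732121] 22.3
```

Call:
drive_tool(
  series="0 0.01 0.001 0 0 0 0;0 0.02 0.003 0 0 0 0;0 0.03 0.004 0 0 0 0;0 0.04 0.006 0 0 0 0;0 0.05 0.007 0 0 0 0;0 0.06 0.009 0 0 0 0;0 0.07 0.01 0 0 0 0;0 0.08 0.012 0 0 0 0;0 0.09 0.013 0 0 0 0;0 0.1 0.015 0 0 0 0;0 0.11 0.016 0 0 0 0;0 0.12 0.018 0 0 0 0;0 0.13 0.019 0 0 0 0;0 0.14 0.02 0 0 0 0;0 0.15 0.022 0 0 0 0;0 0.16 0.023 0 0 0 0;0 0.17 0.025 0 0 0 0;0 0.18 0.026 0 0 0 0;0 0.19 0.028 0 0 0 0;0 0.199 0.029 0 0 0 0",
)

```text
time_s: 24.3
eef_pos: [570.5, -42.8, 128.7]
ee_rot: [0.072, 0.997, -0.038, 0.002]
force: [0.8, 0.9, 0.2]
grip_width: -0.001
```

```bash
python3 chk.py 10 s9
```

```text
[(11, np.float64(291.6), np.float64(280.55), 284)]
[(12, np.float64(291.8), np.float64(280.67), 284)]
[(12, np.float64(291.7), np.float64(279.75), 283)]
[(7, np.float64(291.4), np.float64(278.71), 280)]
[570.53324069 -42.33991765 128.62248781] [-0.17629927 -0.14725585  0.17607987] 24.8
```

Call:
drive_tool(
  series="0 0.01 0.001 0 0 0 0;0 0.02 0.003 0 0 0 0;0 0.03 0.004 0 0 0 0;0 0.04 0.006 0 0 0 0;0 0.05 0.007 0 0 0 0;0 0.06 0.009 0 0 0 0;0 0.07 0.01 0 0 0 0;0 0.08 0.012 0 0 0 0;0 0.09 0.013 0 0 0 0;0 0.1 0.015 0 0 0 0;0 0.11 0.016 0 0 0 0;0 0.12 0.018 0 0 0 0;0 0.13 0.019 0 0 0 0;0 0.14 0.02 0 0 0 0;0 0.15 0.022 0 0 0 0;0 0.16 0.023 0 0 0 0;0 0.17 0.025 0 0 0 0;0 0.18 0.026 0 0 0 0;0 0.19 0.028 0 0 0 0;0 0.196 0.029 0 0 0 0",
)

```text
time_s: 26.8
eef_pos: [568.7, -66.6, 128.6]
ee_rot: [0.073, 0.997, -0.038, 0.002]
force: [-0.5, 0.5, -0.6]
grip_width: 0.002
```

```bash
python3 chk.py 13 s10
```

```text
[(10, np.float64(291.8), np.float64(280.7), 284)]
[(13, np.float64(291.8), np.float64(284.08), 288)]
[(15, np.float64(292.3), np.float64(288.73), 292)]
[(16, np.float64(292.3), np.float64(290.12), 294)]
[(18, np.float64(292.2), np.float64(290.06), 294)]
[568.72794377 -66.03874194 128.53487633] [-0.09078691  0.20189419  0.12710846] 27.45
```

Call:
drive_tool(
  series="0 -0.03 -0.004 0 0 0 0;0 -0.08 -0.012 0 0 0 0;0 -0.16 -0.024 0 0 0 0;0 -0.16 -0.024 0 0 0 0;0 -0.16 -0.024 0 0 0 0;0 -0.16 -0.024 0 0 0 0;0 -0.16 -0.024 0 0 0 0;0 -0.16 -0.024 0 0 0 0;0 -0.16 -0.024 0 0 0 0;0 -0.16 -0.024 0 0 0 0;0 -0.16 -0.024 0 0 0 0;0 -0.16 -0.024 0 0 0 0",
)

```text
time_s: 28.65
eef_pos: [570.2, -46.7, 128.6]
ee_rot: [0.072, 0.997, -0.038, 0.002]
force: [-0.2, -0.2, -0.5]
grip_width: -0.001
```

```bash
python3 chk.py 9 s11
```

```text
[(17, np.float64(292.2), np.float64(289.24), 293)]
[(15, np.float64(292.3), np.float64(289.73), 293)]
[(16, np.float64(292.2), np.float64(289.5), 293)]
[570.19882774 -46.6694262  128.62542641] [-0.09968148 -0.188721    0.02002532] 29.1
```

Call:
drive_tool(
  series="0 0 -0.2 0 0 0 0;0 0 -0.5 0 0 0 0;0 0 -0.8 0 0 0 0;0 0 -1 0 0 0 0;0 0 -1 0 0 0 0;0 0 -1 0 0 0 0",
)

```text
time_s: 29.7
eef_pos: [570.3, -29.3, 247.1]
ee_rot: [0.072, 0.997, -0.038, 0.002]
force: [0.1, -0.1, -1.4]
grip_width: 0.002
```

Call:
drive_tool(
  series="-0.5 0 -0.3 0 0 0 0;-1 0 -0.3 0 0 0 0;-1 0 -0.3 0 0 0 0;-1 0 -0.3 0 0 0 0;-1 0 -0.3 0 0 0 0;-1 0 -0.3 0 0 0 0",
)

```text
time_s: 30.3
eef_pos: [451.3, -15.3, 280.8]
ee_rot: [0.072, 0.997, -0.038, 0.001]
force: [-0.4, 0.1, 1.2]
grip_width: -0.005
```

```bash
python3 chk.py 13 s12; python3 - <<'E'
from tilt import *
q=eyes.capture("side");a=q["frame"][:,:,::-1]
p=eyes.capture("wrist")
print(tip(q["frame"]))
x=cv2.resize(a[255:315,260:320],(420,420),interpolation=3);y=cv2.resize(a[160:320,220:320],(262,420),interpolation=3)
w=cv2.resize(p["frame"][:,:,::-1],(240,180));w=np.vstack([w,np.zeros((240,240,3),np.uint8)])[:, :118*2]
cv2.imwrite("pics/c6.png",np.hstack([x,y])) 
print(np.array(telemetry.sense()["eef_pos"]))
E
```

```text
[(19, np.float64(292.1), np.float64(289.05), 293)]
[(20, np.float64(292.0), np.float64(288.95), 293)]
[(17, np.float64(292.1), np.float64(289.29), 293)]
[(18, np.float64(292.2), np.float64(289.28), 293)]
[(18, np.float64(292.1), np.float64(289.06), 293)]
[450.79610951 -15.09427455 281.69727697] [ 0.17725709  0.15524223 -0.09503158] 30.95
[(18, np.float64(292.2), np.float64(289.28), 293)]
[450.78387013 -15.11090025 281.70196997]
```

View pics/c6.png

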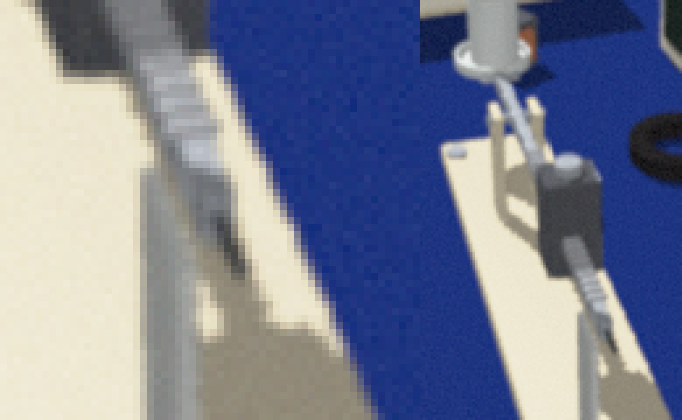

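```bash
python3 - <<'E'
from tilt import *
for n in("side0","s2","s4","s5","s12"):
  f=cv2.imread(f"pics/{n}.png")[:,:,::-1];print(n,tip(f))
  print(f[272:312:1,291:294].astype(int).sum((1,2))//9)
E
```

```text
side0 [(5, np.float64(291.0), np.float64(297.0), 298)]
[142 140 139 139 139 138 140 140 139 140 140 140 142 143 146 152 163 173
 184 193 187 153 138 129 112 104 107 110 110 110 113 120 129 134 145 160
 188 209 217 217]
s2 [(30, np.float64(298.6), np.float64(280.5), 295), (5, np.float64(291.0), np.float64(297.0), 298)]
[137 140 141 139 140 139 142 141 141 140 140 137 140 144 145 153 162 173
 178 179 172 147 132 124 107 102 110 111 110 110 116 120 122 128 135 139
 140 139 141 138]
s4 [(6, np.float64(292.0), np.float64(265.5), 268), (8, np.float64(297.8), np.float64(278.5), 282), (7, np.float64(291.0), np.float64(277.57), 280), (15, np.float64(302.7), np.float64(289.93), 296)]
[172 143 132 122 112 106 108 105 108 112 115 121 131 137 140 141 140 141
 140 138 140 139 140 140 139 141 139 139 140 140 140 139 141 139 139 142
 138 140 140 139]
s5 [(13, np.float64(291.9), np.float64(279.46), 283), (14, np.float64(302.4), np.float64(289.0), 295)]
[167 137 128 122 113 110 104 102 103 107 110 120 128 135 136 136 137 136
 137 137 136 137 137 136 137 137 137 134 136 136 136 138 136 136 137 134
 137 136 139 135]
s12 [(18, np.float64(292.1), np.float64(289.06), 293)]
[211 210 216 219 217 217 212 191 162 145 138 139 136 124 109  97  93  85
  85  90 101 114 123 133 133 134 138 149 154 154 153 138 134 133 136 135
 133 135 134 134]
```

```bash
python3 -c "
from h import *
s=telemetry.sense();print(s['time_s'],np.abs(s['dq']).max(),s['force']);print(ctrl.finish_job())"
```

```text
31.05 0.0014505223895390363 [ 0.32390071  1.45031739 -0.46045268]
the job is handed in; nothing more can be done
None
```

I set the can in the pan, pushed the poise outward with closed, slightly tilted fingertips until the beam came off its stop, and backed the hand clear. I handed the job in at 31 s of the 72 s allowed.

- **Can:** the last picture that shows it whole, taken right after release, has it upright and roughly central in the pan. I did not measure its final offset from the pan's centre.
- **Beam:** over the last 0.65 s the pointer held still, within about 0.3 px. I took its height from side-camera pixels. Scaled from the upper stop alone, the tilt came out near +0.005 rad; scaled between both stops, near −0.005 rad. The two disagree in sign, but both are well inside ±0.016. A further notch would have given a tilt of about −0.015 to −0.025, so I stopped here.
- **Forces:** readings at the end of each move peaked at about 4 N while pushing the poise. At set-down the hand's reading was under 1 N, with the can's weight of about 3 N on the pan. Forces between readings were not recorded.
- **Other objects:** nothing came near the transformer, tape or jar. I did not measure their positions again at the end.

An earlier template match on the beam's end gave misleading tilt values because the arm's shadow changed its look. I dropped it for tracking the dark pointer tip.

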